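Refit the strainer in the plaster trap

TASK

Put the perforated strainer plate with the blue grip back into the plaster trap: it is longer than the opening, so tip it, feed one end well under a blue lip, let the other end down past the opposite lip and centre it. Leave it released, lying flat on the inner ledges with both ends caught under the lips. Leave the solid dark grey plate with the orange grip where it lies.

Things in the scene. Friction and masses are not known exactly. Their poses are not given: they have to be found in the camera images.
- trap: fixed open-topped white box, 268 (its x) x 134 (its y) x 88 mm high, origin at the centre of its underside, z up. Inside, 260 x 126 mm, a level aluminium ledge runs all round, its top 45 mm above the origin, 60 mm wide at each x end and 25 mm wide along each side; below it is an open basin. Its two ends are alike. Blue lips: see trap_mouth.
- trap_mouth (a point): centre of the trap's opening, level with its top, 88 mm above the trap's origin, same axes. At each x end a blue lip, 5 mm thick, overhangs the inside by 50 mm: the opening is 160 mm along x (lip edges at x = +-80) and 126 mm along y, but under the lips the cavity reaches x = +-130. The lips' undersides are 38 mm above the ledge.
- strainer: loose aluminium plate with black round holes, 190 (its x) x 100 (its y) x 5 mm, about 0.3 kg, flat on the bench; origin at the centre of its underside, z up. From its middle stands a rigid blue grip, 14 mm thick along x (pinch it across this), 32 mm wide along y, top 65 mm above the origin. Centred in the trap, each end is 15 mm under its lip. Ends alike.
- blank: bystander: loose solid dark grey plate of the same size and shape as the strainer but without holes and with an orange grip; origin at the centre of its underside. To be left where it lies.
Mind the look-alikes: they are no part of the job. Leave any turquoise or yellow look-alike of the strainer alone.

How it is judged:
By the outcome, as a careful person would: the job done as asked, in the order asked, and still so for the second after the job is handed in, with the robot touching nothing.
It also fails if it takes over 48 s, if anything falls off the work surface, if the arm or the gripper's body presses on something with over 40 N, if the wrist force passes 120 N, or if a joint passes its speed limit or range.

ROBOT

A 7-joint arm with a two-finger parallel gripper is mounted at the origin on the work surface. World frame = base frame: x ahead of the robot, y to its left, z up, the work surface at z = 0. Lengths are in m, angles in degrees, forces in N, time in s.
With the tool pointing down it reaches from about 0.35 to 0.775 m from the base axis. Payload 3.1 kg.
Tool frame: the origin (TCP) lies on the centre line of the jaws, within the pads' length; the fingertips stand 17 mm ahead of it and the grasp point (between the pads) lies 2 mm behind it (robot.tip_reach is the distance from the TCP to the fingertips, in m); z points along the fingers, y is the line along which they close (so a half turn about z gives the same grasp; the last joint's range is limited). The gripper opens to 85 mm and grips with 20 to 120 N. Pads are 22 mm wide; open, the fingers measure 114 mm over their backs; the gripper's body (76 mm by 85 mm) begins 54 mm behind the grasp point. The pads swing forward as they close: fully open they stand 13 mm farther back than shut.
Start: joints at [67.97, 17.813, 0.802, 86.603, -0.252, 75.585, -1.558], TCP at [0.185, -0.518, 0.248] pointing down, gripper open.
Joint ranges: [-154.91, 154.91], [-16.99, 109.72], [-72.82, 74.43], [7.12, 147.25], [-82.49, 262.49], [11.32, 116.49], [-174.64, 174.64]. Speed limits (degrees/s): [159.86, 159.86, 180, 180, 180, 180, 180].

INTERFACE

Orientations are given as [roll, pitch, yaw] about the fixed x, y, z axes, in that order (R = Rz(yaw) Ry(pitch) Rx(roll)).
In Python, from station import robot, fingers, vision, workorder, recognise gives the robot as it stands. Calls block until the motion is done:
- robot.move_to(position, orientation): joint-space move of the TCP to a pose.
- robot.line_to(position, orientation=None, velocity=0.15, f_stop=None): straight line of the TCP; orientation=None keeps the orientation; velocity is the mean speed in m/s. With f_stop (N) it stops when the force on the tool has changed by that much, and returns True; else False.
- robot.move_j(angles): joint-space move.
- fingers.gripper_to(opening, force=None): opening from 0.0 (shut) to 1.0 (fully open); force is the grip in N (None keeps the last); returns when the fingers have stopped.
- robot.pause(seconds).
- robot.inverse_kinematics(position, orientation): joint angles nearest the present ones, or None.
- vision.grab_frame(name): name is "scene" or "top"; returns the picture (420x560x3 uint8, red, green, blue); there is no depth.
- vision.calibration(name): a dict with "mtx" (3x3 intrinsics, pixels), "k1" (the pictures are not rectified: a ray, as slopes to the right and down, at radius r is drawn at 1 + k1 r^2 times it, then the intrinsics apply), "extrinsics" (4x4, takes a point from world to camera coordinates). Camera axes: x right, y up, looking along -z (the intrinsics and any distortion apply to the point x, -y, -z); pixel columns grow to the right and rows downward; lengths in m; the calibration is good to about 2 mm. A picture is of the moment at which its call begins. calibration takes no time and is no camera call.
A pose or a line that the arm cannot do raises robot.PlanningError and nothing moves.
- workorder.close_job(): hands the job in; it is judged then, once.
Trained networks look in the newest picture that a camera, given by its name, has taken for a name from the list of things; names that differ only in an ending like _2 or _b are one class to them, and where a whole thing is asked for, a point or a joint stands for the part that bears it (a point fixed in the world has none). Each returns a list of dicts, best first, with "p" (0 to 1); they miss things now and then, are a little off and sometimes report something else, mostly with a low value. They report only what shows in the picture. A call takes as long as a camera call. They do not tell look-alikes from the thing itself.
- recognise(label, camera): "rect" ([centre column, centre row, width, height] in pixels, round what is visible of it).
Readings, each from a call of its own:
- robot.current_time_s(): time.
- robot.current_joint_positions(): joint angles.
- robot.current_dq(): joint speeds.
- robot.current_joint_torque(): joint torques, N m.
- robot.current_tool_pos(): TCP position.
- robot.current_eef_rot(): TCP orientation.
- robot.current_contact_force(): force on the tool from outside, world axes, zero at the start.
- robot.current_torque(): the same for the moment, N m.
- robot.current_finger_gap(): opening from 0.0 (shut) to 1.0 (fully open).
- robot.current_gripper_force(): force on a finger pad.
Only numpy, scipy, OpenCV 4.12 (cv2) and the standard library are available. Lean on these libraries where they do the work, as an engineer would, in place of code of your own. Each camera call takes 0.05 s, during which the arm holds its last target. There are 200 camera calls.

## Working session

There is one attempt and no reset: what is moved stays moved. The work goes in short steps, each a Python script; the robot and the scene stay as the last script left them, time stands still between calls to the robot, and variables do not carry over. Pictures are saved under pics/ and viewed, at most 10 in all, crops included, and the job is handed in when it is done.

```bash
mkdir -p pics; ls
python3 - <<'E'
from station import robot, fingers, vision, workorder, recognise
import cv2
for n in("top","scene"):
    im=vision.grab_frame(n); cv2.imwrite(f"pics/{n}0.png",im[:,:,::-1])
    c=vision.calibration(n); print(n,c)
    for l in("trap","strainer","blank"): print(l,[(d["p"],d["rect"]) for d in recognise(l,n)])
print(robot.current_time_s(), robot.current_eef_rot())
E
```

```text
pics
top {'mtx': array([[511.0773956 ,   0.        , 280.5512793 ],
       [  0.        , 511.0773956 , 208.98174511],
       [  0.        ,   0.        ,   1.        ]]), 'k1': 0.01525110857415857, 'extrinsics': array([[-0.00428334, -0.99972157, -0.02320441,  0.01825531],
       [ 0.99405911, -0.00678048,  0.10863014, -0.39278277],
       [-0.10875723, -0.02260126,  0.99381137, -1.34898544],
       [ 0.        ,  0.        ,  0.        ,  1.        ]])}
trap [(0.69, [272.6, 142.9, 109.0, 66.0])]
strainer [(0.68, [166.8, 194.9, 48.6, 75.9]), (0.64, [157.5, 289.9, 76.0, 69.7]), (0.61, [245.9, 235.6, 39.5, 69.6])]
blank [(0.67, [403.7, 170.3, 50.4, 72.5])]
scene {'mtx': array([[390.65532424,   0.        , 279.61037641],
       [  0.        , 390.65532424, 203.91436262],
       [  0.        ,   0.        ,   1.        ]]), 'k1': -0.07452365137897425, 'extrinsics': array([[-0.88168261,  0.47124551,  0.02373702,  0.35164086],
       [-0.26516892, -0.53647681,  0.80117294,  0.04538617],
       [ 0.39028351,  0.70008593,  0.59796194, -1.22827714],
       [ 0.        ,  0.        ,  0.        ,  1.        ]])}
trap [(0.78, [230.1, 244.1, 96.1, 105.8])]
strainer [(0.92, [334.3, 321.6, 93.2, 79.7]), (0.73, [324.0, 245.8, 78.7, 46.7]), (0.56, [430.8, 283.4, 54.5, 67.4])]
blank [(0.69, [209.2, 173.3, 60.9, 36.3])]
0.4 [-1.79983404e+02  1.38900164e-03  1.96454312e+01]
```

Run:
```python
import cv2
im=cv2.imread("pics/top0.png")[90:340,100:450]
cv2.imwrite("pics/top0c.png",cv2.resize(im,None,fx=2.28,fy=2.28,interpolation=cv2.INTER_CUBIC))
```

```text
(no output)
```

View pics/top0c.png

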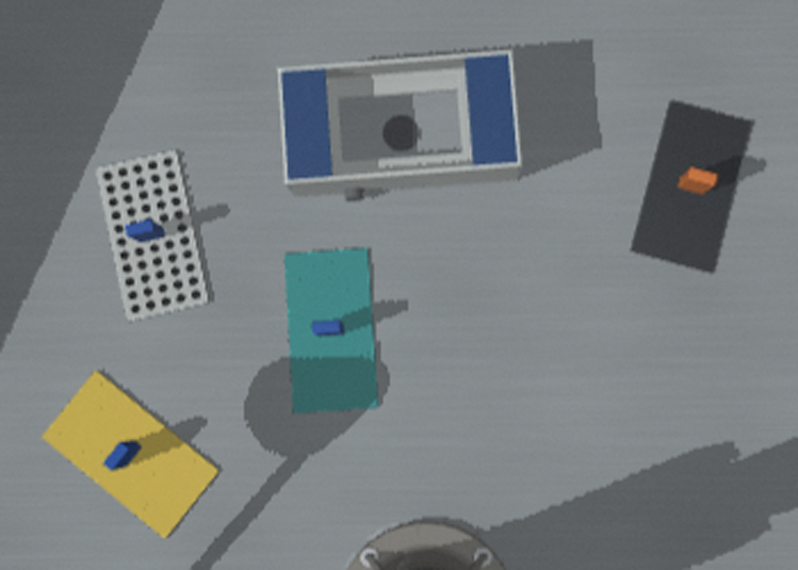

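View pics/scene0.png

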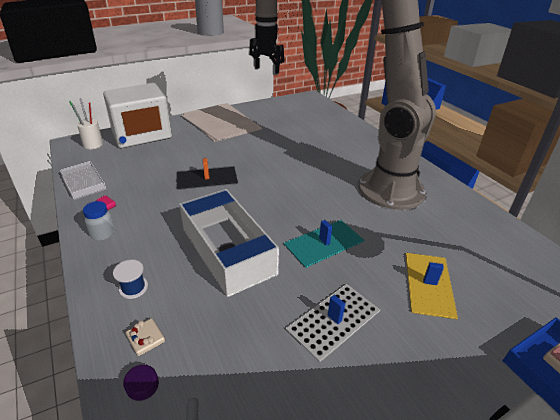

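The top view shows the perforated strainer at about (167,195), yaw near the world x axis. The trap is at about (275,142) with its long axis roughly along world y, and the blank is at (404,170). The turquoise and yellow plates are look-alikes. Next I'll measure poses by colour segmentation.

```bash
cat > geo.py <<'E'
import numpy as np, cv2
from station import robot, fingers, vision, workorder, recognise
F=np.diag([1.,-1,-1])
def cam(n):
    c=vision.calibration(n); E=c["extrinsics"]
    return c["mtx"],np.array([c["k1"],0,0,0]),F@E[:3,:3],F@E[:3,3]
def to_plane(n,px,z):
    K,d,R,t=cam(n); u=cv2.undistortPoints(np.float64(px).reshape(-1,1,2),K,d)[:,0]
    r=np.c_[u,np.ones(len(u))]@R; o=-R.T@t
    return (o+r*((z-o[2])/r[:,2])[:,None])[:,:2]
def proj(n,P):
    K,d,R,t=cam(n); return cv2.projectPoints(np.float64(P),cv2.Rodrigues(R)[0],t,K,d)[0][:,0]
E
python3 - <<'E'
from geo import *
def blob(m,box):
    k=np.zeros_like(m); x0,y0,x1,y1=box; k[y0:y1,x0:x1]=m[y0:y1,x0:x1]
    n,l,s,c=cv2.connectedComponentsWithStats(k.astype(np.uint8)); 
    return [ (np.argwhere(l==i)[:,::-1],s[i,4]) for i in np.argsort(-s[1:,4])+1]
for n,tb,sb in(("top",(210,100,345,185),(135,150,200,240)),("scene",(175,185,285,300),(280,280,385,362))):
    im=cv2.imread(f"pics/{n}0.png"); hsv=cv2.cvtColor(im,cv2.COLOR_BGR2HSV)
    blue=(hsv[...,1]>130)&(abs(hsv[...,0].astype(int)-112)<14)
    c=[]
    for p,a in blob(blue,tb)[:2]:
        q=np.float32(to_plane(n,p,.088)); r=cv2.minAreaRect(q*1000); c.append(r[0]); print(n,"lip",a,r)
    c=np.array(c); d=c[0]-c[1]; print("trap",c.mean(0),np.hypot(*d),np.degrees(np.arctan2(d[1],d[0])))
    light=(hsv[...,2]>150)&(hsv[...,1]<60)
    ps=blob(light|blue if 0 else light,sb); print([a for _,a in ps[:3]])
    r=cv2.minAreaRect(np.float32(to_plane(n,ps[0][0],.005))*1000); print("strainer",r)
    for p,a in blob(blue,sb)[:1]:
        print("grip",a,cv2.minAreaRect(np.float32(to_plane(n,p,.065))*1000), to_plane(n,p,.035).mean(0))
E
```

```text
top lip 630 ((570.6011962890625, -75.94927978515625), (120.89091491699219, 46.053184509277344), 3.5996127128601074)
top lip 163 ((581.4177856445312, 135.25210571289062), (70.40412139892578, 45.42287826538086), 3.703840970993042)
trap [576.00949097  29.65141296] 211.47818762600423 -92.93181751023673
[np.int32(1375)]
strainer ((441.7466735839844, 330.6263732910156), (191.6652374267578, 100.66341400146484), 12.937402725219727)
grip 78 ((437.5372619628906, 327.02337646484375), (21.949495315551758, 30.83306312561035), 15.738651275634766) [0.44342058 0.33456394]
scene lip 834 ((556.2505493164062, 130.9293975830078), (124.15265655517578, 48.420082092285156), 3.511387586593628)
scene lip 585 ((570.5062255859375, -73.9061279296875), (124.05127716064453, 52.04340744018555), 3.9893598556518555)
trap [563.37838745  28.51163483] 205.33099332045254 93.98112181147656
[np.int32(1655)]
strainer ((442.2146911621094, 328.00262451171875), (188.5981903076172, 101.22698974609375), 12.677502632141113)
grip 354 ((457.1340637207031, 343.1414794921875), (69.02356719970703, 32.14447021484375), 54.579463958740234) [0.44071352 0.32525982]
```

```bash
cat >> geo.py <<'E'
from scipy.spatial.transform import Rotation as Ro
LIFT=.048
def tcp(origin,yaw,tilt,s,lift=LIFT):
    """TCP pose holding the plate (underside origin, world), local -x end dipped by tilt."""
    R=Ro.from_euler('z',yaw,degrees=True)*Ro.from_euler('y',-tilt,degrees=True)
    T=R*Ro.from_euler('x',180,degrees=True)*Ro.from_euler('z',90*s,degrees=True)
    return np.asarray(origin)+R.apply([0,0,lift]), T.as_euler('xyz',degrees=True)
def trap_pose(tr,tyaw,a_x,a_z,tilt,s):
    """a_x, a_z: bottom of dipped end in the trap frame, z above the ledge (m)"""
    c=np.radians(tilt); v=[a_x+.095*np.cos(c),0,.045+a_z+.095*np.sin(c)]
    return tcp(Ro.from_euler('z',tyaw,degrees=True).apply(v)+[tr[0],tr[1],0],tyaw,tilt,s)
WAY=[(-.065,.11,20),(-.065,.015,20),(-.121,.008,20),(-.121,.006,13),(-.121,.005,6),(-.121,.004,0),(-.095,.004,0)]
E
python3 - <<'E'
from geo import *
from scipy.optimize import least_squares
best=[]
for n in("top","scene"):
    im=cv2.imread(f"pics/{n}0.png"); hsv=cv2.cvtColor(im,cv2.COLOR_BGR2HSV)
    m=((hsv[...,1]>110)&(abs(hsv[...,0].astype(int)-113)<16)).astype(np.uint8)
    k=np.zeros_like(m); x0,y0,x1,y1=(215,105,340,180) if n=="top" else (175,185,285,300); k[y0:y1,x0:x1]=m[y0:y1,x0:x1]
    N,l,s,_=cv2.connectedComponentsWithStats(k); o=np.argsort(-s[1:,4])[:2]+1
    c=[]
    for i in o:
        p=np.argwhere(l==i)[:,::-1]; r=cv2.minAreaRect(np.float32(to_plane(n,p,.088)*1000)); c.append(r[0]); print(n,s[i],r)
    c=np.array(sorted(c,key=lambda a:a[1])); d=c[1]-c[0]; print(n,"trap",c.mean(0),np.hypot(*d),np.degrees(np.arctan2(d[1],d[0])))
tr,ty=(.5635,.0275),93.8
def show(p): q=robot.inverse_kinematics(*p); return None if q is None else np.round(q).astype(int).tolist()
for s in(1,-1):
    print("grasp",s,show(tcp([.442,.3293,0],12.8,0,s)))
    for y in(ty,ty-180): print(s,y,[show(trap_pose(tr,y,*w,s)) for w in(WAY[0],WAY[2],WAY[-1])])
E
```

```text
top [224 121  21  47 858] ((556.1401977539062, 134.42999267578125), (121.32212829589844, 48.45639419555664), 3.934668779373169)
top [304 114  22  48 850] ((570.6311645507812, -75.12210845947266), (121.58905792236328, 47.89348220825195), 4.326082229614258)
top trap [563.38568115  29.65394211] 210.052543923914 93.95582560441935
scene [217 235  58  32 840] ((556.3963623046875, 130.7586212158203), (124.24578094482422, 48.451393127441406), 3.7865400314331055)
scene [183 191  51  25 591] ((570.5233154296875, -74.18893432617188), (124.0550308227539, 52.59059143066406), 4.004689693450928)
scene trap [563.45983887  28.28484344] 205.43386119925293 93.9431380871815
grasp 1 [2, 45, -62, 99, 44, 64, 119]
1 93.8 [[23, 24, -23, 85, -11, 75, -82], [25, 30, -19, 90, -11, 66, -73], [18, 30, -31, 95, 17, 59, -105]]
1 -86.2 [[17, 29, -49, 85, 40, 86, 58], [14, 40, -55, 90, 49, 83, 43], [25, 33, -42, 95, 25, 61, 69]]
grasp -1 [-8, 36, -43, 100, 29, 56, -50]
-1 93.8 [[36, 28, -43, 84, -1, 74, 90], [39, 35, -40, 90, 2, 65, 97], [25, 33, -42, 95, 25, 61, 69]]
-1 -86.2 [[24, 34, -61, 85, 46, 91, -127], [13, 39, -53, 90, 47, 81, -136], [18, 30, -31, 95, 17, 59, -105]]
```

Run:
```python
from geo import *
P,O=tcp([.442,.3293,0],12.8,0,1)
fingers.gripper_to(1.0)
robot.move_to(P+[0,0,.12],O)
print(robot.line_to(P,velocity=.12,f_stop=15))
fingers.gripper_to(0,60); print(robot.current_finger_gap(),robot.current_gripper_force(),robot.current_contact_force())
robot.line_to(P+[0,0,.04],velocity=.08)
robot.line_to(P+[0,0,.18],velocity=.2)
print(robot.current_time_s(),robot.current_finger_gap(),robot.current_contact_force(),robot.current_joint_positions())
tr,ty=(.5634,.0293),-86.05
robot.move_to(*trap_pose(tr,ty,-.065,.15,20,1))
print(robot.current_time_s(),robot.current_tool_pos(),robot.current_joint_positions())
im=[vision.grab_frame(n) for n in("top","scene")]
cv2.imwrite("pics/a.png",cv2.resize(np.hstack([im[0][80:260,150:380],im[1][120:300,120:350]])[:,:,::-1],None,fx=1.7,fy=1.7))
```

```text
False
0.15555709918626315 58.975905776023865 [ 0.77422133 -0.26233892  0.77368758]
7.0333 0.15542729513359496 [ 0.25370731 -0.28311657 -2.436089  ] [  3.83821749  31.557766   -63.6500912   86.89646548  28.47106129
  79.4486891  131.05416222]
8.2917 [0.56338151 0.02306557 0.27162753] [ 12.86049245  25.80819199 -42.25072585  81.34560623  35.1603371
  88.49261155  62.56747679]
```

View pics/a.png

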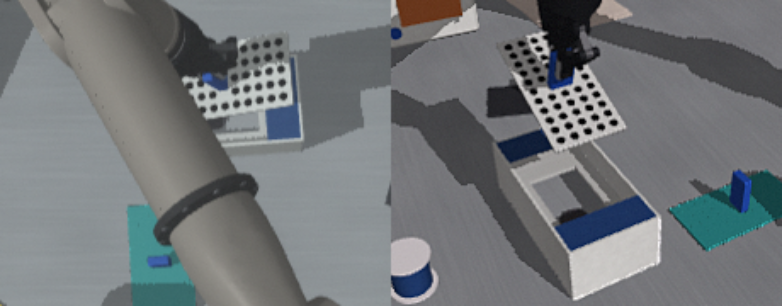

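Run:
```python
from geo import *
tr,ty=(.5634,.0293),-86.05
def ov():
    im=vision.grab_frame("scene")[:,:,::-1].copy()
    T=Ro.from_euler('xyz',robot.current_eef_rot(),degrees=True)
    R=T*(Ro.from_euler('x',180,degrees=True)*Ro.from_euler('z',90,degrees=True)).inv()
    o=np.array(robot.current_tool_pos())-R.apply([0,0,LIFT])
    c=o+R.apply([[-.095,-.05,.005],[.095,-.05,.005],[.095,.05,.005],[-.095,.05,.005]])
    im=cv2.resize(im,None,fx=3,fy=3,interpolation=cv2.INTER_CUBIC)
    q=np.int32((proj("scene",c)+.5)*3); cv2.polylines(im,[q],True,(0,0,255),1); cv2.circle(im,tuple(map(int,q[0])),6,(0,255,255),2)
    t=Ro.from_euler('z',ty,degrees=True).apply([[x,y,.088] for x,y in((-.134,-.067),(.134,-.067),(.134,.067),(-.134,.067),(-.08,.067),(-.08,-.067))])+[*tr,0]
    cv2.polylines(im,[np.int32((proj("scene",t)+.5)*3)],True,(0,255,0),1)
    return im[330:920,460:860]
a=ov()
for w in WAY[:2]:
    p=trap_pose(tr,ty,*w,1); print(robot.line_to(*p,velocity=.08,f_stop=8),robot.current_contact_force(),robot.current_tool_pos()-p[0])
cv2.imwrite("pics/b.png",np.hstack([a,ov()])); print(robot.current_time_s())
```

```text
False [-0.01134994 -0.09263033 -2.22021703] [ 4.36134743e-05 -9.04250543e-05 -1.16146705e-04]
False [ 0.1389293   0.26029442 -2.49995457] [0.00049472 0.00020912 0.00066655]
10.475
```

View pics/b.png

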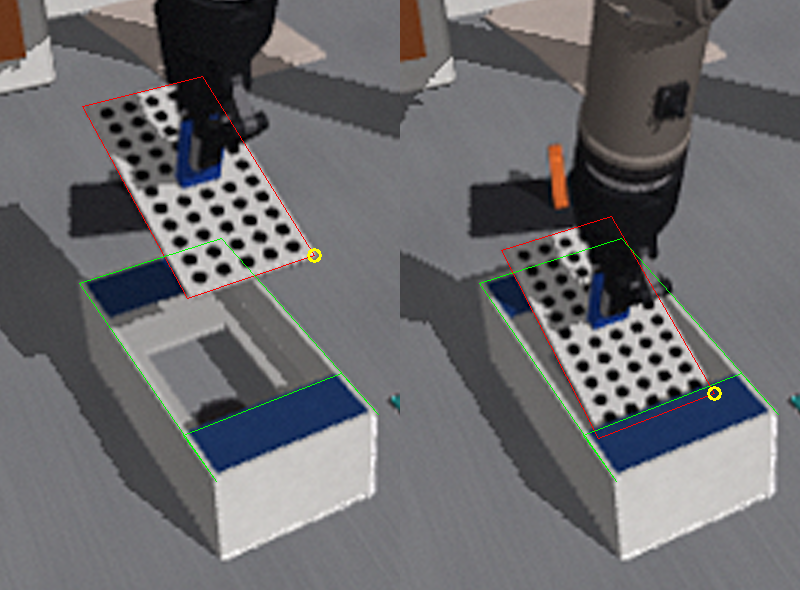

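The overlay matches: the dipped end is in the opening just short of the near lip, at about (650,410). I'll feed it under, level it, centre it and lower it.

Run:
```python
from geo import *
tr,ty=(.5634,.0293),-86.05
for w in WAY[2:]:
    p=trap_pose(tr,ty,*w,1); st=robot.line_to(*p,velocity=.05,f_stop=10)
    print(w,st,robot.current_contact_force().round(1),(robot.current_tool_pos()-p[0]).round(4))
    if st: break
else:
    p=trap_pose(tr,ty,-.095,-.004,0,1)
    print("down",robot.line_to(*p,velocity=.02,f_stop=4),robot.current_contact_force(),(robot.current_tool_pos()-p[0]).round(4))
im=[vision.grab_frame(n) for n in("top","scene")]
cv2.imwrite("pics/c.png",cv2.resize(np.hstack([im[0][80:260,190:380],im[1][150:330,150:340]])[:,:,::-1],None,fx=2,fy=2)); print(robot.current_time_s())
```

```text
(-0.121, 0.008, 20) False [ 0.6  0.4 -2.6] [ 0.0001 -0.0007  0.0001]
(-0.121, 0.006, 13) False [ 0.2  1.  -2. ] [-0.    -0.001  0.   ]
(-0.121, 0.005, 6) False [ 0.   0.9 -2.6] [-0.0002  0.0007  0.0001]
(-0.121, 0.004, 0) False [ 0.   0.9 -3.1] [-0.0001  0.0009  0.0001]
(-0.095, 0.004, 0) False [ 0.6  0.5 -2.4] [-0.  0.  0.]
down True [0.15312529 0.8443515  3.84825308] [0.0005 0.0006 0.0042]
14.0833
```

View pics/c.png

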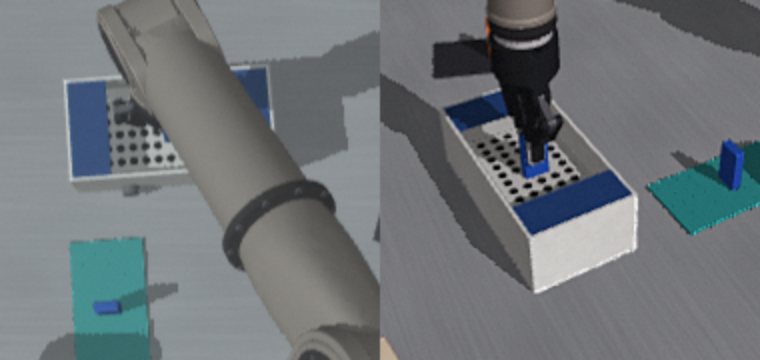

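Contact came at the ledge height, within 0.2 mm, and the plate lies under both lips. Next I'll release it, retreat and check.

Run:
```python
from geo import *
fingers.gripper_to(0.55); robot.pause(.2)
p=np.array(robot.current_tool_pos())
robot.line_to(p+[0,0,.15],velocity=.1)
robot.move_j([67.97,17.813,.802,86.603,-.252,75.585,-1.558]); robot.pause(.3)
im=[vision.grab_frame(n) for n in("top","scene")]
hsv=cv2.cvtColor(im[0][:,:,::-1].copy(),cv2.COLOR_BGR2HSV)
m=(hsv[...,1]>110)&(abs(hsv[...,0].astype(int)-113)<16); m[:,:248]=0; m[:,302:]=0; m[:110]=0; m[185:]=0
g=to_plane("top",np.argwhere(m)[:,::-1],.105).mean(0); print(len(np.argwhere(m)),g,Ro.from_euler('z',86.05,degrees=True).apply([*(g-[.5634,.0293]),0]))
cv2.imwrite("pics/d.png",cv2.resize(np.hstack([im[0][90:240,190:380],im[1][170:320,150:340]])[:,:,::-1],None,fx=2.1,fy=2.1,interpolation=cv2.INTER_CUBIC)); print(robot.current_time_s())
```

```text
82 [0.55628235 0.03127094] [-0.00245657 -0.00696498  0.        ]
19.125
```

View pics/d.png

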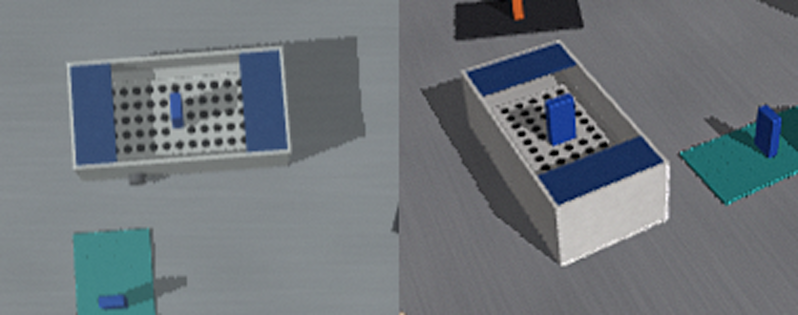

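The plate lies flat in the trap, centred to about 2 mm along x, with both ends under the blue lips at about (92,115) and (265,105). The gripper is clear.

```bash
python3 -c "
from station import workorder; print(workorder.close_job())"
```

```text
the job is handed in; nothing more can be done
None
```

The strainer is back in the trap, released and lying flat on the ledges with both ends under the blue lips; the blank and look-alikes were not touched, and the job was handed in at about 19 s on the robot's clock.

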